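# Put the sample tee away in its blocked drawer

## Robot

A 6-joint arm with a two-finger parallel gripper is mounted at the origin on the work surface. World frame = base frame: x ahead of the robot, y to its left, z up, the work surface at z = 0. Lengths are in m, angles in degrees, forces in N, time in s.
With the tool pointing down it reaches from about 0.3 to 0.75 m from the base axis. Payload 8.5 kg.
Tool frame: the origin (TCP) lies midway between the tips of the shut fingers; the grasp point (between the pads) lies 19 mm behind it; z points along the fingers, y is the line along which they close (so a half turn about z gives the same grasp; the last joint's range is limited). The gripper opens to 85 mm and grips with 20 to 120 N. Pads are 22 mm wide; open, the fingers measure 114 mm over their backs; the gripper's body (76 mm by 85 mm) begins 54 mm behind the grasp point. The pads swing forward as they close: fully open they stand 13 mm farther back than shut.
Start: joints at [62.435, 21.807, 74.336, -0, 83.858, -12.336], TCP at [0.144, 0.531, 0.231] pointing down, gripper open.
Joint ranges: [-178.18, 178.18], [-50.72, 133.34], [12.68, 142.11], [-81.47, 261.47], [9.98, 163.14], [-165.26, 165.26]. Speed limits (degrees/s): [136.94, 136.94, 180, 180, 180, 180].

## Interface

Orientations are given as a 3x3 rotation matrix whose columns are the frame's x, y, z axes.
In Python, from rig import env gives the robot as it stands. The module is installed in compiled form; this text tells all that it offers.
- The arm moves only by the tool jog_arm, never from a script. Its argument "targets" is a list of rows, each a list of 6 numbers: the shift along the tool's x, y, z in cm, then the turn, a rotation vector about the tool's x, y, z in degrees. A call has 1 to 8 rows; each row is the pose to reach, as a shift and turn from the pose commanded when the call began, along the tool's axes at that moment; what a row does not reach only later rows make up. A row lasts 1/12 s, in which the tool goes at most 41.7 mm and 7.16 degrees, less where a joint would pass 70% of its speed; a pose out of reach is approached as far as the arm can. A call with a gripper value outside its range is refused whole. "hand" is the opening, from 0 (shut) to 1 (fully open), set as the call begins (left out, the last holds). The fingers move at their own pace and stop on an object; "newtons" is the grip in N (left out, the last holds). Time passes only in rows, so rows that repeat a pose let the fingers close. It gives the time, the measured TCP pose, the force, the opening and the grip force at its end, in the units of the state.
- env.observe(): the state, without advancing time (a new reading comes with each control period).
- env.get_image(name): name is "side" or "top" or "wrist"; returns a dict with "frame" (384x512x3 uint8, red, green, blue), "depth" (384x512 float32, m along the optical axis (not along the pixel's ray), 0 where there is no reading), "fovy" (degrees; the focal length in pixels is half the picture's height over the tangent of half this angle, whatever the lens; pixels are square), "cx", "cy" (the principal point, pixels), "cam_to_world" (4x4, takes a point from camera to world coordinates). Camera axes: x right, y down, z forward; pixel columns grow to the right and rows downward; lengths in m; the calibration is good to about 2 mm. A picture is of the moment at which its call begins.
- env.close_job(): hands the job in; it is judged then, once.
Trained networks look in the newest picture that a camera, given by its name, has taken for a name from the list of things; names that differ only in an ending like _2 or _b are one class to them, and where a whole thing is asked for, a point or a joint stands for the part that bears it (a point fixed in the world has none). Each returns a list of dicts, best first, with "score" (0 to 1); they miss things now and then, are a little off and sometimes report something else, mostly with a low value. They report only what shows in the picture. A call takes as long as a camera call. They do not tell look-alikes from the thing itself.
- env.regions_of(camera, target): "pixels" (384x512 bool, what is visible of it) and "point" ([row, column] in pixels, amid what is visible of it).
The state is a dict: "time_s": time; "q": joint angles; "qvel": joint speeds; "joint_efforts": joint torques, N m; "position": TCP position; "tool_rot": TCP orientation; "ft_force": force on the tool from outside, world axes, zero at the start; "wrist_torque": the same for the moment, N m; "grip_width": finger opening in m; "gripper_force": force on a finger pad.
Only numpy, scipy, OpenCV 4.12 (cv2) and the standard library are available. Lean on these libraries where they do the work, as an engineer would, in place of code of your own. Each camera call takes 0.05 s, during which the arm holds its last target. There are 200 camera calls.

## Task

The silver pipe tee belongs in the blue-fronted drawer, but a red carton stands in the way: first move the carton, upright, to the middle of the orange card, then pull the drawer well open. Lift the silver tee off its hook, set it down inside the drawer and push the drawer fully shut. Set things down rather than dropping them, and leave the copper tee on its hook and all the other things where they are.

Things in the scene. Friction and masses are not known exactly. Their poses are not given: they have to be found in the camera images.
- carton: red cardboard carton with white label and brown band, 62 (its x) x 56 (its y) x 105 mm high, standing just in front of the drawer's handle; origin at the centre of its underside, z up
- card: flat orange card fixed on the table, 140 x 140 mm, 2 mm thick, with a thin yellow frame; origin at its centre on the table, axes along its edges
- cabinet: fixed grey one-drawer bench cabinet, 220 x 220 mm, 120 mm high; origin at the centre of its underside; its front (the drawer's side) faces its own -x. The drawer slides out towards its own -x
- cabinet_drawer0 (a joint): the drawer's travel in m: 0 shut, grows as it is pulled out, stop at 0.149
- cabinet_drawer0_handle (a point): middle of the drawer's steel bar handle (moves with the drawer): 11 mm thick round bar, 110 mm long along the cabinet's y, 35 mm in front of the blue front, 38 mm below the cabinet's top, with room for a finger behind it
- drawer_floor (a point): centre of the drawer's inner floor, moves with the drawer (axes as the cabinet's). Inside, the drawer spans 87 mm either way along x and 89 mm along y, side walls 76 mm high above the floor; the blue front stands 94 to 109 mm towards -x and reaches 87 mm above the floor; the cabinet's opening is 86 mm high above the floor
- steel_tee: silver (galvanised) pipe tee to be put away: a tube 46 mm outside, 36 mm inside, 48 mm long along its x, with two wrench flats (34 mm long, 24 mm high, 46 mm apart across its y, level with its axis) and a solid-looking branch 36 mm thick (40 mm at its mouth) pointing down its -z to 45 mm below the tube's axis. Origin on the tube's axis at mid-length. It hangs with the hook's bar through the tube
- copper_tee: copper-coloured tee of the same size and origin on the other hook; to be left alone
- hook_a: fixed dark steel stand that carries the silver tee: foot 100 mm wide, 12 mm high, post 16 mm thick and 222 mm high; origin under the post. The hook is an 8 mm round bar at height 210 mm running 92 mm from the post towards the stand's own -x, its last 10 mm turned up by 10 mm (top of the tip at height 224 mm)
- hook_b: the same stand, carrying the copper tee
- hook_a_bar (a point): point on the axis of hook_a's bar, 48 mm from the post, where the silver tee hangs
- coupling: grey steel pipe coupling standing on end, 60 mm wide, 50 mm high; bystander; origin at its underside
- mug: blue mug, 80 mm wide, 90 mm high; bystander; origin at its underside
- tape_roll: roll of tan packing tape lying flat, 100 mm wide, 45 mm high; bystander; origin at its underside
- screwdriver: screwdriver lying on the table; bystander
- can: can with green label, 72 mm wide, 100 mm high; bystander; origin at its underside
- jar: small jar, 56 mm wide, 75 mm high, standing on top of the cabinet towards the back; bystander; origin at its underside
There are look-alikes about, which are no part of the job. Of the things that look like the carton, take the one that is farthest from the robot's base at the start.

How it is judged:
By the outcome, as a careful person would: the job done as asked, in the order asked, and still so for the second after the job is handed in, with the robot touching nothing.
It also fails if it takes over 72 s, if anything falls off the work surface, if the arm or the gripper's body presses on something with over 40 N, if the wrist force passes 120 N, or if a joint passes its speed limit or range.

## Working session

There is one attempt and no reset: what is moved stays moved. The work goes in short steps, Python scripts to look and compute and a tool call to move; the robot and the scene stay as the last step left them, time stands still between calls to the robot, and variables do not carry over. Pictures are saved under pics/ and viewed, at most 10 in all, crops included, and the job is handed in when it is done.

Besides the shell and the picture viewer there is one more tool, called after "Emit:" by a JSON object that holds its "fn" and its "kwargs", one argument or row to a line. jog_arm: Moves the arm, as the interface text tells. Its arguments: {"type":"object","properties":{"targets":{"type":"array","items":{"type":"array","items":{"type":"number"}}},"hand":{"type":"number"},"newtons":{"type":"number"}},"required":["targets"]}

```bash
mkdir -p pics; cat > h.py <<'E'
import numpy as np, cv2
from rig import env
def cloud(im):
    h,w=im['depth'].shape; f=h/2/np.tan(np.radians(im['fovy']/2))
    v,u=np.mgrid[:h,:w]; d=im['depth'].astype(float)
    p=np.stack([(u-im['cx'])/f*d,(v-im['cy'])/f*d,d],-1)
    T=np.array(im['cam_to_world']); W=p@T[:3,:3].T+T[:3,3]; W[d<=0]=np.nan
    return W
def save(n,im): cv2.imwrite('pics/'+n,im['frame'][:,:,::-1])
E
python3 - <<'E'
from h import *
s=env.observe(); print(s['time_s'],s['position'],np.round(s['tool_rot'],3).tolist(),s['grip_width'])
a=env.get_image('top'); b=env.get_image('side')
cv2.imwrite('pics/a.png',np.hstack([cv2.resize(i['frame'],(400,300)) for i in (a,b)])[:,:,::-1]) 
save('top.png',a); save('side.png',b)
np.savez('t0.npz',top=cloud(a),side=cloud(b),ft=a['frame'],fs=b['frame'])
for c,i in(('top',a),('side',b)):
  W=cloud(i); print(c,np.round(np.array(i['cam_to_world'])[:3],2).tolist())
  for n in ['carton','card','cabinet','cabinet_drawer0_handle','steel_tee','copper_tee','hook_a','coupling','mug','tape_roll','can','jar']:
    for r in env.regions_of(c,n):
      m=r['pixels']; print(n,round(r['score'],2),np.round(r['point']),m.sum(),np.round(np.nanmedian(W[m],0),3),np.round(np.nanpercentile(W[m],[3,97],axis=0),3).tolist())
print(env.observe()['time_s'])
E
```

```text
0.0 [0.14431683 0.53041631 0.23070145] [[-0.965, 0.263, -0.001], [0.263, 0.965, -0.001], [0.0, -0.001, -1.0]] 0.08519351256592814
top [[-0.02, -1.0, 0.09, 0.44], [-1.0, 0.02, -0.01, -0.02], [0.01, -0.09, -1.0, 1.67]]
carton 0.71 [257. 275.] 324 [ 0.356 -0.095  0.105] [[0.325, -0.127, 0.042], [0.388, -0.065, 0.112]]
carton 0.69 [207. 254.] 325 [ 0.523 -0.014  0.105] [[0.492, -0.041, 0.001], [0.554, 0.013, 0.111]]
carton 0.69 [255. 318.] 362 [ 0.373 -0.215  0.104] [[0.339, -0.25, 0.017], [0.406, -0.184, 0.111]]
card 0.86 [214. 341.] 1411 [ 0.511 -0.338  0.002] [[0.446, -0.404, -0.005], [0.575, -0.275, 0.01]]
cabinet 0.28 [209. 254.] 295 [ 0.52  -0.014  0.105] [[0.492, -0.038, 0.092], [0.551, 0.013, 0.111]]
cabinet_drawer0_handle 0.56 [178. 252.] 705 [ 0.63  -0.023  0.096] [[0.588, -0.123, 0.022], [0.649, 0.071, 0.113]]
steel_tee 0.7 [222. 176.] 218 [0.48  0.231 0.214] [[0.458, 0.213, 0.197], [0.502, 0.257, 0.222]]
copper_tee 0.49 [216. 119.] 245 [0.504 0.402 0.214] [[0.482, 0.386, 0.158], [0.527, 0.429, 0.223]]
hook_a 0.82 [204. 133.] 659 [0.554 0.404 0.013] [[0.511, 0.365, -0.001], [0
[... 2360 characters left out ...]
599, 0.441, 0.21]]
coupling 0.86 [262. 286.] 351 [ 0.608 -0.258  0.031] [[0.579, -0.278, 0.003], [0.633, -0.222, 0.05]]
coupling 0.2 [214. 272.] 622 [ 0.626 -0.052  0.083] [[0.59, -0.135, -0.0], [0.646, 0.072, 0.108]]
mug 0.76 [166. 270.] 458 [0.72  0.272 0.056] [[0.688, 0.253, -0.002], [0.761, 0.393, 0.088]]
tape_roll 0.59 [199. 186.] 288 [0.32  0.215 0.029] [[0.29, 0.147, 0.004], [0.363, 0.242, 0.045]]
can 0.67 [277. 326.] 821 [ 0.7   -0.382  0.079] [[0.675, -0.398, 0.004], [0.737, -0.336, 0.101]]
jar 0.73 [192. 317.] 346 [ 0.771 -0.08   0.167] [[0.752, -0.092, 0.118], [0.799, -0.004, 0.195]]
jar 0.7 [218. 243.] 603 [ 0.518 -0.039  0.071] [[0.488, -0.046, 0.002], [0.553, 0.012, 0.106]]
1.3
```

View pics/top.png

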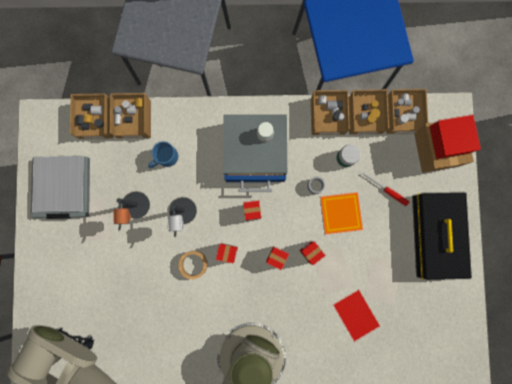

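View pics/side.png

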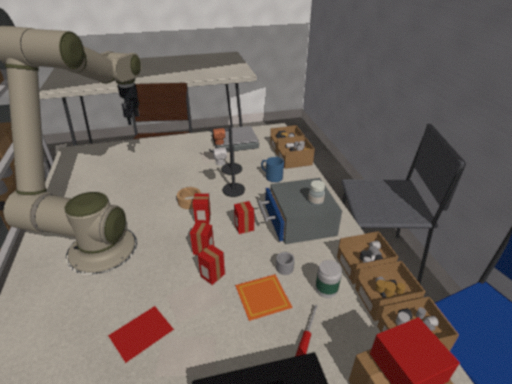

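The top view shows four small red cartons, given as (row, col): (210,252), (253,227), (258,277) and (253,313). The first stands just in front of the drawer handle at about 0.52 m from the base, against about 0.37–0.43 m for the others, so it fits the description. The silver tee is at (222,176), the copper tee at (214,121) and the card at (213,341). I'll confirm with an enlarged crop and measure the poses.

```bash
python3 - <<'E'
from h import *
z=np.load('t0.npz'); T,S=z['top'],z['side']; A=np.concatenate([T.reshape(-1,3),S.reshape(-1,3)])
t=z['ft'][150:290,150:350]; s=z['fs'][110:250,150:350]
cv2.imwrite('pics/crop.png',cv2.resize(np.vstack([t,s]),None,fx=2.1,fy=2.1,interpolation=cv2.INTER_CUBIC)[:,:,::-1])
def rect(n,m,P):
  q=P[m]; q=q[np.isfinite(q).all(1)]; r=cv2.minAreaRect(q[:,:2].astype(np.float32)); print(n,len(q),np.round(r[0],4),np.round(r[1],4),round(r[2],1),'z',np.round(np.median(q[:,2]),4))
def box(P,x0,x1,y0,y1,z0,z1): return (P[:,0]>x0)&(P[:,0]<x1)&(P[:,1]>y0)&(P[:,1]<y1)&(P[:,2]>z0)&(P[:,2]<z1)
for nm,P in(('top',T.reshape(-1,3)),('side',S.reshape(-1,3))):
  rect(nm+' carton',box(P,.48,.565,-.06,.03,.098,.112),P)
  rect(nm+' cab',box(P,.59,.86,-.15,.11,.113,.126),P)
  rect(nm+' handle',box(P,.565,.61,-.1,.07,.07,.096),P)
  rect(nm+' bar a',box(P,.42,.6,.19,.27,.2055,.235),P)
  rect(nm+' tee',box(P,.44,.515,.2,.27,.14,.23),P)
  rect(nm+' foot a',box(P,.46,.6,.16,.3,.007,.016),P)
  rect(nm+' foot b',box(P,.48,.63,.33,.48,.007,.016),P)
h=cv2.cvtColor(z['ft'],cv2.COLOR_RGB2HSV); 
m=(h[...,0]>8)&(h[...,0]<32)&(h[...,1]>180); m[:190]=0;m[240:]=0;m[:,:315]=0;m[:,370:]=0
rect('card',m.reshape(-1),T.reshape(-1,3))
P=T.reshape(-1,3); b=box(P,.56,.62,-.12,.1,.05,.1); q=P[b]; print(np.round(q[q[:,1].argsort()][::3],3).tolist())
for P in (T.reshape(-1,3),S.reshape(-1,3)):
  b=box(P,.42,.56,.19,.28,.1,.24); q=P[b]; print(np.round(q[q[:,0].argsort()][::4],3).tolist())
E
```

```text
top carton 278 [ 0.5225 -0.0129] [0.0618 0.0559] 7.0 z 0.1049
top cab 3254 [ 0.7412 -0.0267] [0.2185 0.2249] 88.8 z 0.1203
top handle 146 [ 0.5974 -0.0259] [0.1188 0.0217] 89.3 z 0.0863
top bar a 257 [0.4869 0.2353] [0.0454 0.1015] 89.3 z 0.2156
top tee 249 [0.4776 0.2348] [0.0707 0.0466] 1.9 z 0.2143
top foot a 356 [0.5288 0.2294] [0.1369 0.1388] 0.5 z 0.0114
top foot b 428 [0.5523 0.4058] [0.146  0.1475] 1.7 z 0.0117
side carton 177 [ 0.5194 -0.0151] [0.062  0.0616] 6.9 z 0.1032
side cab 1711 [ 0.7482 -0.0301] [0.2235 0.2079] 89.2 z 0.1185
side handle 82 [ 0.5958 -0.0294] [0.1164 0.0251] 88.4 z 0.0844
side bar a 111 [0.4841 0.2288] [0.097  0.0371] 5.8 z 0.2129
side tee 216 [0.4766 0.2274] [0.0449 0.0695] 87.3 z 0.1985
side foot a 202 [0.5274 0.2359] [0.0967 0.0921] 80.0 z 0.0105
side foot b 135 [0.5528 0.4048] [0.0934 0.0953] 79.3 z 0.0101
card 1343 [ 0.5091 -0.339 ] [0.1333 0.1384] 5.7 z 0.0025
[[0.593, -0.085, 0.084], [0.589, -0.081, 0.091], [0.586, -0.078, 0.083], [0.611, -0.075, 0.082], [0.608, -0.075, 0.082], [0.587, -0.075, 0.08], [0.589, -0.074, 0.091], [0.607, -0.072, 0.084
[... 3965 characters left out ...]
.496, 0.217, 0.208], [0.498, 0.249, 0.213], [0.499, 0.215, 0.186], [0.5, 0.218, 0.203], [0.504, 0.239, 0.209], [0.512, 0.237, 0.209], [0.52, 0.234, 0.12], [0.52, 0.239, 0.206], [0.521, 0.231, 0.15], [0.521, 0.228, 0.18], [0.522, 0.239, 0.141], [0.522, 0.231, 0.192], [0.523, 0.236, 0.185], [0.523, 0.232, 0.105], [0.524, 0.231, 0.115], [0.525, 0.229, 0.151], [0.525, 0.233, 0.153], [0.526, 0.226, 0.199], [0.526, 0.235, 0.171], [0.527, 0.229, 0.102], [0.527, 0.228, 0.22], [0.528, 0.229, 0.131], [0.529, 0.227, 0.161], [0.529, 0.232, 0.153], [0.53, 0.228, 0.183], [0.531, 0.228, 0.101], [0.531, 0.23, 0.214], [0.532, 0.227, 0.132], [0.533, 0.234, 0.117], [0.534, 0.234, 0.151], [0.534, 0.234, 0.161]]
```

View pics/crop.png

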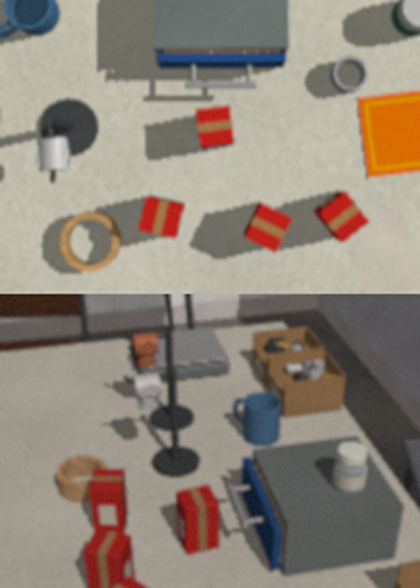

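The crop confirms it: the carton at crop pixel (127,213) stands directly in front of the handle. First move: rise, turn, and head for the carton.

```bash
cat >> h.py <<'E'
def go(*goals):
    """goals: (x,y,z,yaw of tool y in deg), tool pointing down; prints shift/turn from the present pose"""
    s=env.observe(); R=np.array(s['tool_rot']); p=np.array(s['position'])
    print('t',round(s['time_s'],2),'p',np.round(p,4),'yaw',round(float(np.degrees(np.arctan2(R[1,1],R[0,1]))),2),'w',round(s['grip_width'],4),'F',np.round(s['ft_force'],1),'g',round(s['gripper_force'],1))
    from scipy.spatial.transform import Rotation as Ro
    for x,y,z,a in goals:
        a=np.radians(a); G=np.array([[-np.sin(a),np.cos(a),0],[np.cos(a),np.sin(a),0],[0,0,-1]])
        print(np.round(R.T@(np.array([x,y,z])-p)*100,2),np.round(Ro.from_matrix(R.T@G).as_rotvec(degrees=True),1))
E
```

Emit:
{"fn": "jog_arm", "kwargs": {
  "targets": [
    [0,0,-4,0,0,0],
    [0,0,-8,0,0,0],
    [-3.2,-2.7,-8,0,0,-4],
    [-6.4,-5.3,-8,0,0,-8],
    [-9.6,-8,-8,0,0,-12],
    [-12.8,-10.7,-8,0,0,-16],
    [-16,-13.3,-8,0,0,-20],
    [-19,-16,-8,0,0,-22.2]
  ],
  "hand": 1,
  "newtons": 35
}}

```text
time_s: 1.97
position: [0.2865, 0.3246, 0.3115]
tool_rot: [[-0.992, -0.125, 0.001], [-0.125, 0.992, 0.0], [-0.001, 0.0, -1.0]]
ft_force: [-0.5, 1.1, 0.3]
grip_width: 0.0852
gripper_force: 0.0
```

```bash
python3 -c "
from h import *
go((.5225,-.014,.25,97),(.5225,-.014,.2,97))"
```

```text
t 1.97 p [0.2865 0.3246 0.3115] yaw 97.19 w 0.0852 F [-0.5  1.1  0.3] g 0.0
[-19.18 -36.55   6.15] [0.  0.  0.2]
[-19.17 -36.55  11.15] [0.  0.  0.2]
```

Emit:
{"fn": "jog_arm", "kwargs": {
  "targets": [
    [-1.9,-3.6,0,0,0,0],
    [-3.8,-7.2,0,0,0,0],
    [-5.7,-10.8,0,0,0,0],
    [-7.6,-14.5,0.5,0,0,0],
    [-9.5,-18.1,1,0,0,0],
    [-11.4,-21.7,2,0,0,0],
    [-13.3,-25.3,3.5,0,0,0],
    [-15.2,-29,5,0,0,0]
  ]
}}

```text
time_s: 2.63
position: [0.4703, 0.0585, 0.2626]
tool_rot: [[-0.993, -0.121, 0.001], [-0.121, 0.993, -0.0], [-0.001, -0.0, -1.0]]
ft_force: [-0.3, 0.9, 0.3]
grip_width: 0.0852
gripper_force: 0.0
```

Emit:
{"fn": "jog_arm", "kwargs": {
  "targets": [
    [-1.9,-3.7,1,0,0,0],
    [-4.0,-7.6,2,0,0,0],
    [-4.0,-7.6,4,0,0,0],
    [-4.0,-7.6,6,0,0,0]
  ]
}}

```text
time_s: 2.97
position: [0.5197, -0.0125, 0.2018]
tool_rot: [[-0.993, -0.118, 0.001], [-0.118, 0.993, -0.0], [-0.001, -0.001, -1.0]]
ft_force: [0.3, 1.1, -0.1]
grip_width: 0.0856
gripper_force: 0.0
```

```bash
python3 -c "
from h import *
go((.5225,-.014,.13,97),(.5225,-.014,.055,97))"
```

```text
t 2.97 p [ 0.5197 -0.0125  0.2018] yaw 96.78 w 0.0856 F [ 0.3  1.1 -0.1] g 0.0
[-0.26 -0.18  7.18] [-0.   0.  -0.2]
[-0.25 -0.17 14.68] [-0.   0.  -0.2]
```

Emit:
{"fn": "jog_arm", "kwargs": {
  "targets": [
    [-0.2,-0.1,3.5,0,0,0],
    [-0.2,-0.1,7,0,0,0],
    [-0.2,-0.1,10,0,0,0],
    [-0.2,-0.1,12.5,0,0,0],
    [-0.2,-0.1,14.2,0,0,0],
    [-0.2,-0.1,14.6,0,0,0]
  ]
}}

```text
time_s: 3.47
position: [0.5192, -0.0106, 0.0542]
tool_rot: [[-0.993, -0.121, -0.005], [-0.121, 0.993, 0.001], [0.005, 0.002, -1.0]]
ft_force: [0.1, 1.2, 0.8]
grip_width: 0.0856
gripper_force: 0.0
```

Emit:
{"fn": "jog_arm", "kwargs": {
  "targets": [
    [0,0,0,0,0,0],
    [0,0,0,0,0,0],
    [0,0,0,0,0,0],
    [0,0,0,0,0,0],
    [0,0,0,0,0,0],
    [0,0,0,0,0,0]
  ],
  "hand": 0,
  "newtons": 35
}}

```text
time_s: 3.97
position: [0.5214, -0.0111, 0.0582]
tool_rot: [[-0.993, -0.121, 0.003], [-0.121, 0.993, -0.001], [-0.003, -0.001, -1.0]]
ft_force: [0.7, -2.2, 6.4]
grip_width: 0.0556
gripper_force: 41.2
```

```bash
python3 -c "
from h import *
go((.5225,-.014,.15,96),(.509,-.340,.15,96))"
```

```text
t 3.97 p [ 0.5214 -0.0111  0.0582] yaw 96.97 w 0.0556 F [ 0.7 -2.2  6.4] g 41.2
[-0.11 -0.31 -9.17] [-0.1  0.2  1. ]
[  5.19 -32.5   -9.15] [-0.1  0.2  1. ]
```

Emit:
{"fn": "jog_arm", "kwargs": {
  "targets": [
    [0,0,-1,0,0,0],
    [0,0,-3,0,0,0],
    [0,0,-6,0,0,0],
    [0,0,-9,0,0,0],
    [0.5,-3,-9,0,0,0],
    [1.1,-7,-9,0,0,0],
    [1.7,-11,-9,0,0,0],
    [2.4,-15,-9,0,0,1]
  ]
}}

```text
time_s: 4.63
position: [0.5143, -0.1638, 0.147]
tool_rot: [[-0.994, -0.105, -0.0], [-0.105, 0.994, 0.0], [0.0, 0.0, -1.0]]
ft_force: [1.5, -0.1, -5.1]
grip_width: 0.0557
gripper_force: 40.4
```

```bash
python3 -c "
from h import *
go((.509,-.340,.15,96),(.509,-.340,.061,96))"
```

```text
t 4.63 p [ 0.5143 -0.1638  0.147 ] yaw 96.03 w 0.0557 F [ 1.5 -0.1 -5.1] g 40.4
[  2.38 -17.47  -0.31] [ 0. -0.  0.]
[  2.38 -17.47   8.59] [ 0. -0.  0.]
```

Emit:
{"fn": "jog_arm", "kwargs": {
  "targets": [
    [0.5,-4,0,0,0,0],
    [1.1,-8,0,0,0,0],
    [1.7,-12,0,0,0,0],
    [2.2,-15.5,0,0,0,0],
    [2.4,-17.3,1,0,0,0],
    [2.4,-17.3,4,0,0,0],
    [2.4,-17.3,6.5,0,0,0],
    [2.4,-17.3,7.5,0,0,0]
  ]
}}

```text
time_s: 5.3
position: [0.5072, -0.336, 0.0681]
tool_rot: [[-0.995, -0.103, -0.005], [-0.103, 0.995, 0.005], [0.004, 0.006, -1.0]]
ft_force: [-0.4, 1.2, -5.5]
grip_width: 0.0559
gripper_force: 40.3
```

Emit:
{"fn": "jog_arm", "kwargs": {
  "targets": [
    [0,0,0,0,0,0],
    [0,0,0,0,0,0],
    [0,0,0,0,0,0]
  ]
}}

```text
time_s: 5.55
position: [0.5098, -0.3375, 0.0736]
tool_rot: [[-0.995, -0.105, 0.002], [-0.105, 0.995, -0.002], [-0.002, -0.002, -1.0]]
ft_force: [0.1, 1.3, -3.9]
grip_width: 0.0556
gripper_force: 40.3
```

```bash
python3 - <<'E'
from h import *
go((.509,-.340,.061,96))
i=env.get_image('top'); save('p1.png',i); W=cloud(i); P=W.reshape(-1,3); h=cv2.cvtColor(i['frame'],cv2.COLOR_RGB2HSV)
i=env.get_image('side'); cv2.imwrite('pics/p1.png',cv2.resize(i['frame'][200:380,180:340],None,fx=3,fy=3)[:,:,::-1])
W=cloud(i); h=cv2.cvtColor(i['frame'],cv2.COLOR_RGB2HSV)
m=(h[...,0]<32)&(h[...,1]>150)&(W[...,2]<.012); m[:230]=0;m[330:]=0;m[:,:225]=0;m[:,300:]=0
r=cv2.minAreaRect(W[m][:,:2].astype(np.float32)); print(r, np.nanmedian(W[m][:,2]))
r=[q for q in env.regions_of('side','carton')]
for q in r: 
  w=W[q['pixels']]; print(round(q['score'],2),np.round(q['point']),np.round(np.nanpercentile(w,[2,50,98],axis=0),3).tolist())
E
```

```text
t 5.55 p [ 0.5098 -0.3375  0.0736] yaw 96.0 w 0.0556 F [ 0.1  1.3 -3.9] g 40.3
[ 0.1  -0.24  1.26] [-0.1  0.1  0. ]
((0.5069628953933716, -0.3376367390155792), (0.1380884200334549, 0.14180895686149597), 5.466911792755127) 0.00105356419323821
0.8 [237. 198.] [[0.316, -0.135, 0.005], [0.349, -0.115, 0.085], [0.391, -0.068, 0.106]]
0.71 [287. 259.] [[0.475, -0.371, 0.016], [0.491, -0.365, 0.067], [0.538, -0.318, 0.121]]
0.68 [266. 213.] [[0.329, -0.261, 0.003], [0.367, -0.238, 0.076], [0.406, -0.195, 0.106]]
0.6 [209. 200.] [[0.341, 0.039, 0.009], [0.372, 0.049, 0.072], [0.402, 0.091, 0.106]]
```

View pics/p1.png

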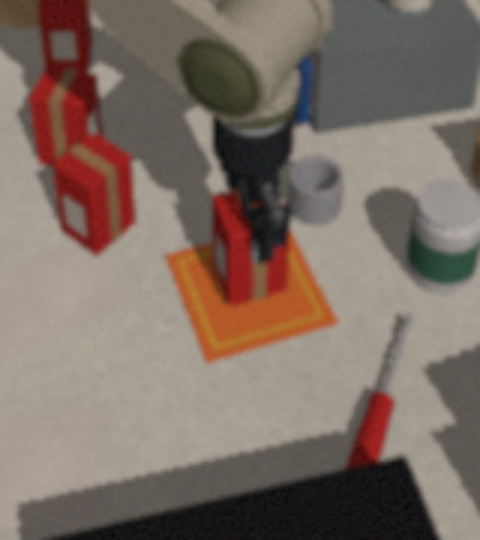

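The held carton hangs about 15 mm above the card's centre (crop pixel (250,250)). I'll lower it slowly and release.

Emit:
{"fn": "jog_arm", "kwargs": {
  "targets": [
    [0,0,0.5,0,0,0],
    [0,0,0.9,0,0,0],
    [0,0,1.15,0,0,0],
    [0,0,1.3,0,0,0],
    [0,0,1.4,0,0,0],
    [0,0,1.4,0,0,0]
  ]
}}

```text
time_s: 6.2
position: [0.5091, -0.3375, 0.0599]
tool_rot: [[-0.995, -0.104, 0.001], [-0.104, 0.995, -0.001], [-0.001, -0.001, -1.0]]
ft_force: [-5.6, 2.0, 13.3]
grip_width: 0.0556
gripper_force: 40.3
```

Emit:
{"fn": "jog_arm", "kwargs": {
  "targets": [
    [0,0,-0.1,0,0,0],
    [0,0,-0.1,0,0,0],
    [0,0,-0.1,0,0,0],
    [0,0,-0.1,0,0,0],
    [0,0,-1,0,0,0],
    [0,0,-3,0,0,0],
    [0,0,-7,0,0,0],
    [0,0,-11,0,0,0]
  ],
  "hand": 1
}}

```text
time_s: 6.87
position: [0.5085, -0.3368, 0.1688]
tool_rot: [[-0.995, -0.104, -0.002], [-0.104, 0.995, 0.002], [0.002, 0.002, -1.0]]
ft_force: [0.9, -0.2, 0.1]
grip_width: 0.0851
gripper_force: 0.0
```

```bash
python3 -c "
from h import *
go((.50,-.18,.22,130),(.54,-.026,.22,179))"
```

```text
t 6.87 p [ 0.5085 -0.3368  0.1688] yaw 95.97 w 0.0851 F [ 0.9 -0.2  0.1] g 0.0
[-0.77 15.69 -5.09] [  0.1  -0.1 -34. ]
[-6.35 30.59 -5.06] [  0.2   0.  -83. ]
```

Emit:
{"fn": "jog_arm", "kwargs": {
  "targets": [
    [-0.8,2.1,-0.4,0,0,6.9],
    [-1.6,4.3,-0.8,0,0,13.8],
    [-2.4,6.4,-1.2,0,0,20.7],
    [-3.2,8.6,-1.6,0,0,27.6],
    [-4.0,10.7,-2,0,0,34.5],
    [-4.9,12.9,-2.4,0,0,41.4],
    [-5.7,15,-2.8,0,0,48.3],
    [-6.6,17.2,-3.1,0,0,55]
  ],
  "hand": 0.25
}}

```text
time_s: 7.53
position: [0.5569, -0.1583, 0.1999]
tool_rot: [[-0.651, 0.759, 0.001], [0.759, 0.651, -0.0], [-0.001, 0.0, -1.0]]
ft_force: [-0.3, 1.1, 0.9]
grip_width: 0.0217
gripper_force: 0.0
```

```bash
python3 -c "
from h import *
go((.592,-.026,.2,-1))"
```

```text
t 7.53 p [ 0.5569 -0.1583  0.1999] yaw 40.62 w 0.0217 F [-0.3  1.1  0.9] g 0.0
[ 7.76 11.27 -0.02] [ 0.   0.  41.6]
```

Emit:
{"fn": "jog_arm", "kwargs": {
  "targets": [
    [1.3,1.9,0,0,0,7],
    [2.6,3.8,0,0,0,14],
    [3.9,5.7,0,0,0,21],
    [5.2,7.6,0,0,0,28],
    [6.5,9.5,0,0,0,35],
    [7.7,11.2,0,0,0,41.3],
    [7.7,11.2,0,0,0,41.3],
    [7.7,11.2,0,0,0,41.3]
  ]
}}

```text
time_s: 8.2
position: [0.5909, -0.027, 0.1993]
tool_rot: [[0.002, 1.0, 0.0], [1.0, -0.002, -0.0], [-0.0, 0.0, -1.0]]
ft_force: [0.2, -0.7, 1.0]
grip_width: 0.0213
gripper_force: 0.0
```

```bash
python3 - <<'E'
from h import *
go((.592,-.026,.1,-1),(.592,-.026,.066,-1))
i=env.get_image('wrist'); j=env.get_image('top')
cv2.imwrite('pics/w1.png',i['frame'][:,:,::-1])
W=cloud(i); P=W.reshape(-1,3)
b=(P[:,0]>.56)&(P[:,0]<.613)&(P[:,2]>.07)&(P[:,2]<.095)&(P[:,1]>-.1)&(P[:,1]<.05); q=P[b]; print(len(q))
if len(q):
  print(cv2.minAreaRect(q[:,:2].astype(np.float32)), np.nanpercentile(q,[2,50,98],axis=0).round(4).tolist())
  for y in np.arange(-.09,.04,.01):
    w=q[(q[:,1]>y)&(q[:,1]<y+.01)]
    if len(w): print(round(y,3),len(w),np.percentile(w[:,0],[3,50,97]).round(4),w[:,2].max().round(4))
b=(P[:,2]>.1)&(P[:,2]<.125)&(P[:,0]>.6); q=P[b]
if len(q):print('front/top edge',np.percentile(q[:,0],[1,5]),q[:,2].max())
E
```

```text
t 8.2 p [ 0.5909 -0.027   0.1993] yaw -0.13 w 0.0213 F [ 0.2 -0.7  1. ] g 0.0
[0.11 0.11 9.93] [0.  0.  0.9]
[ 0.11  0.11 13.33] [0.  0.  0.9]
1625
((0.5990685224533081, -0.025416288524866104), (0.11951585859060287, 0.028658177703619003), 89.47661590576172) [[0.5846, -0.0799, 0.083], [0.5916, -0.0192, 0.0868], [0.6114, 0.0318, 0.089]]
-0.09 30 [0.5852 0.5894 0.5937] 0.0888
-0.08 192 [0.5843 0.5946 0.6119] 0.0894
-0.07 152 [0.5844 0.5925 0.6115] 0.089
-0.06 100 [0.5845 0.5896 0.5946] 0.089
-0.05 107 [0.5846 0.5896 0.5945] 0.0895
-0.04 111 [0.5847 0.5906 0.5955] 0.0889
-0.03 108 [0.5858 0.5907 0.5955] 0.0897
-0.02 115 [0.5859 0.5907 0.5955] 0.089
-0.01 112 [0.586  0.5907 0.5954] 0.0893
-0.0 118 [0.5861 0.5907 0.5954] 0.0894
0.01 184 [0.5861 0.5935 0.6115] 0.0893
0.02 239 [0.5862 0.5954 0.6118] 0.0895
0.03 57 [0.5863 0.5908 0.5953] 0.0891
front/top edge [0.62701006 0.63522554] 0.12496873693665397
```

View pics/w1.png

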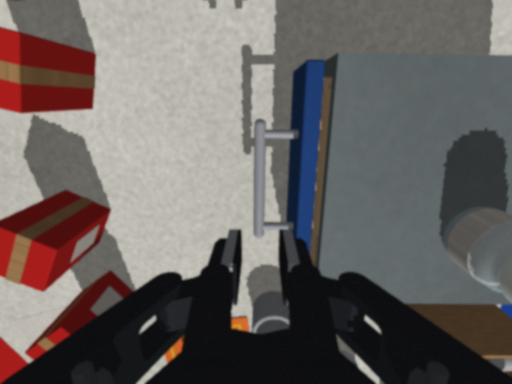

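The wrist view shows the handle bar along column 260, rows 120–235, lying between the two fingers. I'll descend and grip.

Emit:
{"fn": "jog_arm", "kwargs": {
  "targets": [
    [0.1,0,3,0,0,0.9],
    [0.1,0,6,0,0,0.9],
    [0.1,0,8,0,0,0.9],
    [0.1,0,9.5,0,0,0.9],
    [0.1,0,11,0,0,0.9],
    [0.1,0,12.2,0,0,0.9],
    [0.1,0,13.2,0,0,0.9],
    [0.1,0,13.2,0,0,0.9]
  ]
}}

```text
time_s: 8.97
position: [0.59, -0.0275, 0.0652]
tool_rot: [[0.022, 1.0, -0.003], [1.0, -0.022, 0.001], [0.001, -0.003, -1.0]]
ft_force: [0.0, 0.7, 0.1]
grip_width: 0.0213
gripper_force: 0.0
```

Emit:
{"fn": "jog_arm", "kwargs": {
  "targets": [
    [0,0,0,0,0,0],
    [0,0,0,0,0,0],
    [0,0,0,0,0,0],
    [0,0,0,0,0,0]
  ],
  "hand": 0,
  "newtons": 50
}}

```text
time_s: 9.3
position: [0.5908, -0.0273, 0.0671]
tool_rot: [[0.021, 1.0, 0.0], [1.0, -0.021, -0.001], [-0.001, 0.0, -1.0]]
ft_force: [-0.5, -5.2, -6.0]
grip_width: 0.0089
gripper_force: 48.7
```

Emit:
{"fn": "jog_arm", "kwargs": {
  "targets": [
    [0,-0.5,0,0,0,0],
    [0,-2,0,0,0,0],
    [0,-4.3,0,0,0,0],
    [0,-7,0,0,0,0],
    [0,-9.8,0,0,0,0],
    [0,-12.2,0,0,0,0],
    [0,-13.7,0,0,0,0],
    [0,-14.2,0,0,0,0]
  ]
}}

```text
time_s: 9.97
position: [0.447, -0.025, 0.0671]
tool_rot: [[0.021, 1.0, -0.0], [1.0, -0.021, -0.003], [-0.003, -0.0, -1.0]]
ft_force: [1.8, -12.8, -15.0]
grip_width: 0.0087
gripper_force: 48.6
```

Emit:
{"fn": "jog_arm", "kwargs": {
  "targets": [
    [0,0,0,0,0,0],
    [0,0,0,0,0,0]
  ]
}}

```text
time_s: 10.13
position: [0.4484, -0.025, 0.0671]
tool_rot: [[0.021, 1.0, 0.0], [1.0, -0.021, -0.003], [-0.003, 0.0, -1.0]]
ft_force: [-1.2, -13.1, -9.8]
grip_width: 0.0088
gripper_force: 49.1
```

Emit:
{"fn": "jog_arm", "kwargs": {
  "targets": [
    [0,0,0,0,0,0],
    [0,0,0,0,0,0],
    [0,0,-0.5,0,0,0],
    [0,0,-2,0,0,0],
    [0,0,-5,0,0,0],
    [0,0,-9,0,0,0],
    [0,0,-13,0,0,0],
    [0,0,-17,0,0,0]
  ],
  "hand": 0.25
}}

```text
time_s: 10.8
position: [0.4483, -0.023, 0.2397]
tool_rot: [[0.021, 1.0, 0.001], [1.0, -0.021, 0.0], [0.0, 0.001, -1.0]]
ft_force: [1.0, -0.3, 0.2]
grip_width: 0.0212
gripper_force: 0.0
```

```bash
python3 - <<'E'
from h import *
go((.478,.232,.29,90),(.478,.232,.29,-90))
i=env.get_image('top'); np.savez('t1.npz',W=cloud(i)); P=cloud(i).reshape(-1,3)
b=(P[:,0]>.4)&(P[:,0]<.47)&(abs(P[:,1]+.025)<.07)&(P[:,2]>.07)&(P[:,2]<.1);q=P[b];print('handle',np.median(q,0),np.percentile(q[:,0],[2,98]))
b=(P[:,0]>.5)&(P[:,0]<.62)&(abs(P[:,1]+.025)<.07)&(P[:,2]<.06);q=P[b];print('floor',len(q),np.percentile(q,[3,50,97],axis=0).round(4).tolist())
b=(P[:,0]>.46)&(P[:,0]<.51)&(abs(P[:,1]+.025)<.07)&(P[:,2]>.095);q=P[b];print('front',np.percentile(q,[3,50,97],axis=0).round(4).tolist() if len(q) else 0)
b=(P[:,0]>.52)&(P[:,0]<.6)&(abs(P[:,1]+.025)<.12)&(P[:,2]>.085);q=P[b];print('walls',[np.round(np.median(q[k],0),4) for k in (q[:,1]<-.08,q[:,1]>.03)])
E
```

```text
t 10.8 p [ 0.4483 -0.023   0.2397] yaw -1.2 w 0.0212 F [ 1.  -0.3  0.2] g 0.0
[25.56  2.44 -5.02] [  0.1   0.  -91.2]
[25.56  2.44 -5.02] [ 0.  -0.1 88.8]
  return _methods._mean(a, axis=axis, dtype=dtype,
  ret = um.true_divide(
Traceback (most recent call last):
IndexError: index -1 is out of bounds for axis 0 with size 0
```

Emit:
{"fn": "jog_arm", "kwargs": {
  "targets": [
    [2,0.2,-2,0,0,-7],
    [4,0.4,-4,0,0,-14],
    [6,0.6,-5,0,0,-21],
    [8,0.8,-5,0,0,-28],
    [10,1,-5,0,0,-35],
    [12,1.2,-5,0,0,-42],
    [14,1.4,-5,0,0,-49],
    [16,1.5,-5,0,0,-56]
  ],
  "hand": 1
}}

```text
time_s: 11.52
position: [0.467, 0.1374, 0.2876]
tool_rot: [[-0.821, 0.571, 0.001], [0.571, 0.821, 0.001], [-0.0, 0.001, -1.0]]
ft_force: [0.8, 0.4, -0.7]
grip_width: 0.0854
gripper_force: 0.0
```

```bash
python3 - <<'E'
from h import *
go((.478,.232,.29,90))
E
```

```text
t 11.52 p [0.467  0.1374 0.2876] yaw 55.16 w 0.0854 F [ 0.8  0.4 -0.7] g 0.0
[ 4.5   8.39 -0.24] [  0.    0.  -34.8]
```

Emit:
{"fn": "jog_arm", "kwargs": {
  "targets": [
    [0.8,1.5,0,0,0,-6.5],
    [1.7,3.2,0,0,0,-13],
    [2.6,4.9,0,0,0,-19.5],
    [3.5,6.6,0,0,0,-26],
    [4.3,8.1,0,0,0,-32],
    [4.5,8.4,0,0,0,-34.6],
    [4.5,8.4,0,0,0,-34.6],
    [4.5,8.4,0,0,0,-34.6]
  ]
}}

```text
time_s: 12.18
position: [0.4786, 0.2308, 0.2873]
tool_rot: [[-1.0, 0.012, 0.0], [0.012, 1.0, 0.0], [-0.0, 0.0, -1.0]]
ft_force: [0.5, -0.2, 0.2]
grip_width: 0.0853
gripper_force: 0.0
```

```bash
python3 - <<'E'
from h import *
go((.478,.232,.177,90))
i=env.get_image('wrist'); cv2.imwrite('pics/w2.png',i['frame'][:,:,::-1])
W=cloud(i); P=W.reshape(-1,3)
def box(x0,x1,y0,y1,z0,z1): return P[(P[:,0]>x0)&(P[:,0]<x1)&(P[:,1]>y0)&(P[:,1]<y1)&(P[:,2]>z0)&(P[:,2]<z1)]
q=box(.43,.55,.18,.29,.12,.235)
for x in np.arange(.43,.545,.006):
  w=q[(q[:,0]>=x)&(q[:,0]<x+.006)]
  if len(w)>3: print(round(x,3),len(w),'y',np.percentile(w[:,1],[2,50,98]).round(4),'z',np.percentile(w[:,2],[50,98]).round(4))
for r in env.regions_of('wrist','steel_tee'):
  w=P.reshape(W.shape)[r['pixels']]; print(r['score'],r['point'],np.nanpercentile(w,[2,50,98],axis=0).round(4).tolist())
j=env.get_image('top'); P=cloud(j).reshape(-1,3)
q=box(.4,.47,-.09,.04,.07,.1);print('handle',len(q),np.median(q,0) if len(q) else 0)
for n,a in (('floor',(.51,.61,-.09,.03,-.01,.06)),('front',(.46,.515,-.09,.04,.095,.125)),('wallR',(.52,.6,-.14,-.09,.085,.118)),('wallL',(.52,.6,.04,.1,.085,.118))):
  q=box(*a); print(n,len(q),np.percentile(q,[3,50,97],axis=0).round(4).tolist() if len(q) else 0)
E
```

```text
t 12.18 p [0.4786 0.2308 0.2873] yaw 89.32 w 0.0853 F [ 0.5 -0.2  0.2] g 0.0
[ 0.07  0.12 11.03] [ 0.   0.  -0.7]
0.43 33 y [0.2285 0.2316 0.2349] z [0.2231 0.2242]
0.436 73 y [0.228  0.2315 0.2354] z [0.2233 0.2251]
0.442 59 y [0.2285 0.2322 0.2363] z [0.2173 0.2208]
0.448 229 y [0.229  0.2416 0.2546] z [0.2126 0.2191]
0.454 605 y [0.2121 0.2298 0.254 ] z [0.2124 0.2197]
0.46 412 y [0.2119 0.2337 0.2556] z [0.216  0.2198]
0.466 385 y [0.2125 0.2344 0.2556] z [0.2168 0.2201]
0.472 366 y [0.2125 0.2352 0.2567] z [0.2165 0.2198]
0.478 368 y [0.2131 0.2352 0.2568] z [0.2164 0.2199]
0.484 349 y [0.2138 0.2359 0.2576] z [0.2164 0.2199]
0.49 333 y [0.2144 0.2359 0.2571] z [0.2167 0.2199]
0.496 238 y [0.216  0.2334 0.2567] z [0.2168 0.2199]
0.502 50 y [0.2157 0.2364 0.2404] z [0.2139 0.2153]
0.508 59 y [0.2336 0.2377 0.2413] z [0.2139 0.2155]
0.514 55 y [0.2343 0.2377 0.2413] z [0.2139 0.2149]
0.52 283 y [0.2317 0.2391 0.2457] z [0.214 0.223]
0.526 139 y [0.2315 0.2392 0.2468] z [0.2222 0.2234]
0.532 41 y [0.2329 0.2391 0.2445] z [0.2225 0.2235]
0.94 [196.4, 266.8] [[0.4527, 0.2125, 0.1791], [0.4733, 0.2352, 0.2157], [0.5005, 0.2567, 0.2199]]
0.61 [214.8, 78.3] [[0.4482, -0.1167, 0.021], [0.5671, -0.0493, 0.0473], [0.6805, 0.0773, 0.1085]]
handle 119 [ 0.45186557 -0.02307505  0.08715549]
floor 897 [[0.514, -0.0868, 0.0156], [0.56, -0.0293, 0.0222], [0.607, 0.0262, 0.0299]]
front 218 [[0.4878, -0.0856, 0.0957], [0.4963, -0.0239, 0.1059], [0.507, 0.036, 0.1139]]
wallR 46 [[0.5231, -0.1191, 0.0918], [0.5601, -0.1167, 0.0977], [0.5963, -0.1141, 0.1046]]
wallL 46 [[0.5229, 0.0642, 0.0923], [0.5593, 0.0664, 0.0986], [0.5966, 0.0687, 0.105]]
```

View pics/w2.png

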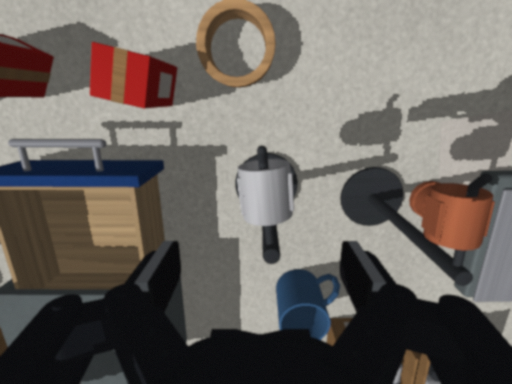

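The wrist view shows the silver tee at (195,266) on its hook between the open fingers, the drawer open at the left, and the copper tee well clear at (215,455). The bar is yawed about 5°. I'll descend and grip the flats.

Emit:
{"fn": "jog_arm", "kwargs": {
  "targets": [
    [0.2,0.3,1,0,0,-5.4],
    [0.3,0.4,3,0,0,-5.4],
    [0.3,0.4,6,0,0,-5.4],
    [0.3,0.4,8.5,0,0,-5.4],
    [0.3,0.4,10.5,0,0,-5.4],
    [0.3,0.4,11.2,0,0,-5.4],
    [0.3,0.4,11.2,0,0,-5.4],
    [0.3,0.4,11.2,0,0,-5.4]
  ]
}}

```text
time_s: 13.0
position: [0.4765, 0.2345, 0.1758]
tool_rot: [[-0.997, -0.082, 0.001], [-0.082, 0.997, 0.0], [-0.001, 0.0, -1.0]]
ft_force: [-0.5, -0.6, 0.6]
grip_width: 0.0855
gripper_force: 0.0
```

Emit:
{"fn": "jog_arm", "kwargs": {
  "targets": [
    [0,0,0,0,0,0],
    [0,0,0,0,0,0],
    [0,0,0,0,0,0],
    [0,0,0,0,0,0],
    [0,0,0,0,0,0],
    [0,0,0,0,0,0]
  ],
  "hand": 0,
  "newtons": 60
}}

```text
time_s: 13.5
position: [0.4765, 0.2347, 0.176]
tool_rot: [[-0.997, -0.083, 0.002], [-0.083, 0.997, 0.0], [-0.002, 0.0, -1.0]]
ft_force: [-1.6, -0.5, 7.0]
grip_width: 0.0455
gripper_force: 61.3
```

Emit:
{"fn": "jog_arm", "kwargs": {
  "targets": [
    [0,0,-0.6,0,0,0],
    [0,0,-1.2,0,0,0],
    [0,0,-1.7,0,0,0],
    [0,0,-1.8,0,0,0],
    [0,0,-1.8,0,0,0]
  ]
}}

```text
time_s: 13.92
position: [0.4761, 0.2346, 0.1932]
tool_rot: [[-0.997, -0.083, 0.001], [-0.083, 0.997, 0.0], [-0.001, 0.0, -1.0]]
ft_force: [-0.3, 0.4, -3.1]
grip_width: 0.0453
gripper_force: 62.3
```

Emit:
{"fn": "jog_arm", "kwargs": {
  "targets": [
    [1,0,0,0,0,0],
    [2.5,0,0,0,0,0],
    [4,0,0,0,0,0],
    [5.5,0,0,0,0,0],
    [7,0,0,0,0,0],
    [8.5,0,0,0,0,0],
    [9.8,0,0,0,0,0],
    [9.8,0,0,0,0,0]
  ]
}}

```text
time_s: 14.58
position: [0.3761, 0.2263, 0.1927]
tool_rot: [[-0.996, -0.084, -0.002], [-0.084, 0.996, -0.0], [0.002, -0.0, -1.0]]
ft_force: [-0.1, -0.2, -3.4]
grip_width: 0.0452
gripper_force: 62.3
```

```bash
python3 - <<'E'
from h import *
go((.38,.22,.22,89),(.555,-.025,.22,89),(.555,-.025,.06,89))
E
```

```text
t 14.58 p [0.3761 0.2263 0.1927] yaw 94.81 w 0.0452 F [-0.1 -0.2 -3.4] g 62.3
[-0.33 -0.66 -2.73] [-0.  -0.1  5.8]
[-15.72 -26.54  -2.76] [-0.  -0.1  5.8]
[-15.75 -26.54  13.24] [-0.  -0.1  5.8]
```

Emit:
{"fn": "jog_arm", "kwargs": {
  "targets": [
    [0,-1.5,-0.5,0,0,0],
    [0,-4.5,-1.5,0,0,1],
    [-1,-8,-2,0,0,2],
    [-4,-11,-2,0,0,3],
    [-7,-14,-2,0,0,4],
    [-10,-17,-2,0,0,5],
    [-13,-20,-2,0,0,5.8],
    [-15.5,-23,-2,0,0,5.8]
  ]
}}

```text
time_s: 15.25
position: [0.5536, 0.0087, 0.2125]
tool_rot: [[-1.0, 0.019, 0.0], [0.019, 1.0, 0.0], [-0.0, 0.0, -1.0]]
ft_force: [-0.1, 0.9, -3.5]
grip_width: 0.0457
gripper_force: 62.6
```

```bash
python3 - <<'E'
from h import *
go((.57,-.025,.2127,89),(.57,-.025,.046,89))
E
```

```text
t 15.25 p [0.5536 0.0087 0.2125] yaw 88.92 w 0.0457 F [-0.1  0.9 -3.5] g 62.6
[-1.7  -3.33 -0.02] [ 0.   0.  -0.1]
[-1.7  -3.34 16.65] [ 0.   0.  -0.1]
```

Emit:
{"fn": "jog_arm", "kwargs": {
  "targets": [
    [-1,-2,0,0,0,0],
    [-1.7,-3.3,0.5,0,0,0],
    [-1.7,-3.3,3,0,0,0],
    [-1.7,-3.3,6,0,0,0],
    [-1.7,-3.3,9,0,0,0],
    [-1.7,-3.3,12,0,0,0],
    [-1.7,-3.3,14,0,0,0],
    [-1.7,-3.3,15,0,0,0]
  ]
}}

```text
time_s: 15.92
position: [0.5664, -0.0221, 0.0598]
tool_rot: [[-1.0, 0.018, -0.005], [0.018, 1.0, 0.001], [0.005, 0.001, -1.0]]
ft_force: [-0.7, -0.3, -3.7]
grip_width: 0.0455
gripper_force: 62.5
```

Emit:
{"fn": "jog_arm", "kwargs": {
  "targets": [
    [0,0,0.2,0,0,0],
    [0,0,0.5,0,0,0],
    [0,0,0.7,0,0,0],
    [0,0,0.9,0,0,0],
    [0,0,0.9,0,0,0]
  ]
}}

```text
time_s: 16.33
position: [0.5684, -0.0229, 0.0545]
tool_rot: [[-1.0, 0.018, 0.001], [0.018, 1.0, -0.0], [-0.001, -0.0, -1.0]]
ft_force: [-0.1, 0.2, -3.4]
grip_width: 0.0458
gripper_force: 62.6
```

Emit:
{"fn": "jog_arm", "kwargs": {
  "targets": [
    [0,0,0.2,0,0,0],
    [0,0,0.4,0,0,0],
    [0,0,0.55,0,0,0],
    [0,0,0.7,0,0,0],
    [0,0,0.7,0,0,0]
  ]
}}

```text
time_s: 16.75
position: [0.5685, -0.0229, 0.0473]
tool_rot: [[-1.0, 0.018, 0.001], [0.018, 1.0, -0.0], [-0.001, -0.0, -1.0]]
ft_force: [-0.3, -0.0, 1.2]
grip_width: 0.0452
gripper_force: 62.9
```

Emit:
{"fn": "jog_arm", "kwargs": {
  "targets": [
    [0,0,0.1,0,0,0],
    [0,0,0.1,0,0,0]
  ]
}}

```text
time_s: 16.92
position: [0.5692, -0.0229, 0.0473]
tool_rot: [[-1.0, 0.018, 0.003], [0.018, 1.0, -0.0], [-0.003, -0.0, -1.0]]
ft_force: [-0.2, 1.3, 9.0]
grip_width: 0.0458
gripper_force: 63.4
```

Firm contact with the drawer floor. Now I'll open to about 75 mm and rise straight up.

Emit:
{"fn": "jog_arm", "kwargs": {
  "targets": [
    [0,0,-0.05,0,0,0],
    [0,0,-0.05,0,0,0],
    [0,0,-0.05,0,0,0],
    [0,0,-0.05,0,0,0],
    [0,0,-1,0,0,0],
    [0,0,-4,0,0,0],
    [0,0,-8,0,0,0],
    [0,0,-12,0,0,0]
  ],
  "hand": 0.9
}}

```text
time_s: 17.58
position: [0.5675, -0.0227, 0.1675]
tool_rot: [[-1.0, 0.018, -0.002], [0.018, 1.0, 0.0], [0.002, 0.0, -1.0]]
ft_force: [0.5, -0.1, 0.4]
grip_width: 0.0775
gripper_force: 0.0
```

```bash
python3 - <<'E'
from h import *
go((.40,-.025,.2,89),(.40,-.025,.075,89))
i=env.get_image('wrist'); j=env.get_image('side')
cv2.imwrite('pics/w3.png',np.hstack([cv2.resize(k,(400,300)) for k in (i['frame'],j['frame'][150:300,180:380])])[:,:,::-1])
E
```

```text
t 17.58 p [ 0.5675 -0.0227  0.1675] yaw 88.97 w 0.0775 F [ 0.5 -0.1  0.4] g 0.0
[16.75 -0.53 -3.22] [ 0.  -0.1 -0. ]
[16.73 -0.53  9.28] [ 0.  -0.1 -0. ]
```

View pics/w3.png

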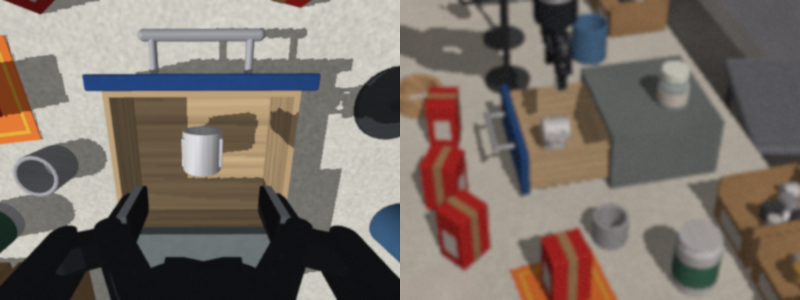

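Wrist view: the tee stands on its branch inside the drawer at (150,200). The side view shows the carton upright on the card at (262,565). Next, shut the fingers and come down in front of the handle.

Emit:
{"fn": "jog_arm", "kwargs": {
  "targets": [
    [0,0,-2,0,0,0],
    [3,-0.1,-3.2,0,0,0],
    [7,-0.2,-3.2,0,0,0],
    [11,-0.2,-3.2,0,0,0],
    [15,-0.2,-3.2,0,0,0],
    [16,-0.2,-3.2,0,0,0],
    [16,-0.2,-1,0,0,0],
    [16,-0.2,2,0,0,0]
  ],
  "hand": 0
}}

```text
time_s: 18.35
position: [0.409, -0.0225, 0.1475]
tool_rot: [[-1.0, 0.018, 0.007], [0.018, 1.0, -0.002], [-0.007, -0.002, -1.0]]
ft_force: [1.6, 0.0, -0.4]
grip_width: -0.0
gripper_force: 0.0
```

Emit:
{"fn": "jog_arm", "kwargs": {
  "targets": [
    [0,0,2.5,0,0,0],
    [0,0,5,0,0,0],
    [0,0,7,0,0,0],
    [0,0,7.6,0,0,0],
    [0,0,7.6,0,0,0]
  ]
}}

```text
time_s: 18.77
position: [0.4078, -0.0219, 0.0691]
tool_rot: [[-1.0, 0.018, -0.002], [0.018, 1.0, 0.001], [0.002, 0.001, -1.0]]
ft_force: [0.0, -0.1, -0.0]
grip_width: -0.0002
gripper_force: 0.0
```

Emit:
{"fn": "jog_arm", "kwargs": {
  "targets": [
    [-0.8,0,0,0,0,0],
    [-1.5,0,0,0,0,0],
    [-2,0,0,0,0,0],
    [-2.3,0,0,0,0,0],
    [-2.7,0,0,0,0,0],
    [-3.2,0,0,0,0,0],
    [-3.8,0,0,0,0,0],
    [-4.5,0,0,0,0,0]
  ]
}}

```text
time_s: 19.43
position: [0.4534, -0.0227, 0.0699]
tool_rot: [[-1.0, 0.018, -0.0], [0.018, 1.0, 0.0], [0.0, 0.0, -1.0]]
ft_force: [-0.2, 0.8, 0.3]
grip_width: -0.0001
gripper_force: 0.6
```

Emit:
{"fn": "jog_arm", "kwargs": {
  "targets": [
    [-0.8,0,0,0,0,0],
    [-1.6,0,0,0,0,0],
    [-2.4,0,0,0,0,0],
    [-3.2,0,0,0,0,0],
    [-4,0,0,0,0,0],
    [-4.8,0,0,0,0,0],
    [-5.6,0,0,0,0,0],
    [-6.4,0,0,0,0,0]
  ]
}}

```text
time_s: 20.1
position: [0.5178, -0.0239, 0.0698]
tool_rot: [[-1.0, 0.018, -0.0], [0.018, 1.0, 0.0], [0.0, 0.0, -1.0]]
ft_force: [-0.4, 0.8, 0.3]
grip_width: 0.0005
gripper_force: 0.7
```

Emit:
{"fn": "jog_arm", "kwargs": {
  "targets": [
    [-0.8,0,0,0,0,0],
    [-1.6,0,0,0,0,0],
    [-2.3,0,0,0,0,0],
    [-2.9,0,0,0,0,0],
    [-3.4,0,0,0,0,0],
    [-3.8,0,0,0,0,0],
    [-4.1,0,0,0,0,0],
    [-4.4,0,0,0,0,0]
  ]
}}

```text
time_s: 20.77
position: [0.5612, -0.0248, 0.0698]
tool_rot: [[-1.0, 0.018, -0.0], [0.018, 1.0, -0.0], [0.0, -0.0, -1.0]]
ft_force: [-1.6, 1.2, -0.8]
grip_width: -0.0
gripper_force: 0.6
```

Emit:
{"fn": "jog_arm", "kwargs": {
  "targets": [
    [-0.3,0,0,0,0,0],
    [-0.6,0,0,0,0,0],
    [-0.9,0,0,0,0,0],
    [-1.1,0,0,0,0,0],
    [-1.3,0,0,0,0,0],
    [-1.3,0,0,0,0,0]
  ]
}}

```text
time_s: 21.27
position: [0.5746, -0.0251, 0.07]
tool_rot: [[-1.0, 0.018, 0.001], [0.018, 1.0, -0.0], [-0.001, -0.0, -1.0]]
ft_force: [-0.4, -0.8, 0.4]
grip_width: 0.0002
gripper_force: 0.0
```

```bash
python3 - <<'E'
from h import *
go((.55,-.025,.07,89))
i=env.get_image('side'); P=cloud(i)
j=env.get_image('wrist')
cv2.imwrite('pics/w4.png',np.hstack([cv2.resize(k,(400,300)) for k in (j['frame'],i['frame'][150:300,180:380])])[:,:,::-1])
E
```

```text
t 21.27 p [ 0.5746 -0.0251  0.07  ] yaw 88.97 w 0.0002 F [-0.4 -0.8  0.4] g 0.0
[ 2.46 -0.04 -0.01] [-0.   0.1 -0. ]
```

View pics/w4.png

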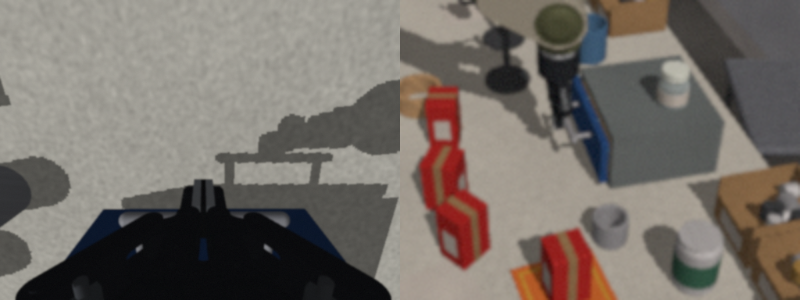

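The drawer is almost shut, with the fingertips at the bar (side panel (130,570)). I'll push gently until the stop is felt.

Emit:
{"fn": "jog_arm", "kwargs": {
  "targets": [
    [-0.15,0,0,0,0,0],
    [-0.3,0,0,0,0,0],
    [-0.45,0,0,0,0,0],
    [-0.45,0,0,0,0,0]
  ]
}}

```text
time_s: 21.7
position: [0.5789, -0.0251, 0.0699]
tool_rot: [[-1.0, 0.018, 0.001], [0.018, 1.0, -0.0], [-0.001, -0.0, -1.0]]
ft_force: [0.6, -0.5, -0.8]
grip_width: -0.0002
gripper_force: 0.0
```

Emit:
{"fn": "jog_arm", "kwargs": {
  "targets": [
    [-0.1,0,0,0,0,0],
    [-0.2,0,0,0,0,0],
    [-0.3,0,0,0,0,0],
    [-0.3,0,0,0,0,0]
  ]
}}

```text
time_s: 22.03
position: [0.5799, -0.0251, 0.0698]
tool_rot: [[-1.0, 0.018, -0.005], [0.018, 1.0, 0.0], [0.005, 0.0, -1.0]]
ft_force: [-9.8, -1.3, 5.9]
grip_width: -0.0001
gripper_force: 4.7
```

Emit:
{"fn": "jog_arm", "kwargs": {
  "targets": [
    [-0.1,0,0,0,0,0],
    [-0.2,0,0,0,0,0],
    [-0.2,0,0,0,0,0],
    [-0.2,0,0,0,0,0]
  ]
}}

```text
time_s: 22.37
position: [0.58, -0.025, 0.0697]
tool_rot: [[-1.0, 0.018, -0.009], [0.018, 1.0, 0.0], [0.009, 0.0, -1.0]]
ft_force: [-17.9, -1.4, 11.3]
grip_width: -0.0
gripper_force: 9.0
```

The stop is reached: the force rises while the position holds. I'll back off, rise and verify.

Emit:
{"fn": "jog_arm", "kwargs": {
  "targets": [
    [0.3,0,0,0,0,0],
    [1,0,0,0,0,0],
    [3,0,0,0,0,0],
    [5,0,0,0,0,0],
    [6,0,-3,0,0,0],
    [6,0,-7,0,0,0],
    [6,0,-11,0,0,0],
    [7,0,-15,0,0,0]
  ]
}}

```text
time_s: 23.03
position: [0.5139, -0.024, 0.2217]
tool_rot: [[-1.0, 0.018, 0.001], [0.018, 1.0, -0.0], [-0.001, -0.0, -1.0]]
ft_force: [0.0, -0.2, -0.1]
grip_width: 0.0001
gripper_force: 0.0
```

Emit:
{"fn": "jog_arm", "kwargs": {
  "targets": [
    [4,2,-2,0,0,0],
    [8,3,-4,0,0,0],
    [12,4,-4,0,0,0],
    [12,4,-4,0,0,0]
  ]
}}

```text
time_s: 23.37
position: [0.3902, 0.0198, 0.261]
tool_rot: [[-1.0, 0.017, 0.002], [0.017, 1.0, -0.0], [-0.002, -0.0, -1.0]]
ft_force: [1.0, -0.2, 0.5]
grip_width: -0.0
gripper_force: 0.0
```

```bash
python3 - <<'E'
from h import *
go()
j=env.get_image('top'); i=env.get_image('side'); P=cloud(j).reshape(-1,3); z=np.load('t0.npz'); P0=z['top'].reshape(-1,3)
for Q,S in((P0,z['side'].reshape(-1,3)),(P,cloud(i).reshape(-1,3))):
  for A in (Q,S):
    q=A[(A[:,0]>.56)&(A[:,0]<.605)&(abs(A[:,1]+.025)<.035)&(A[:,2]>.07)&(A[:,2]<.095)]; print('handle',len(q),np.median(q,0) if len(q) else 0)
for r in env.regions_of('side','carton'): print(np.round(r['point']),np.nanpercentile(cloud(i)[r['pixels']],[3,97],axis=0).round(3).tolist())
cv2.imwrite('pics/end.png',np.hstack([cv2.resize(k,(400,300)) for k in (j['frame'][90:300,100:380],i['frame'][120:320,130:400])])[:,:,::-1])
E
```

```text
t 23.37 p [0.3902 0.0198 0.261 ] yaw 89.04 w -0.0 F [ 1.  -0.2  0.5] g 0.0
handle 79 [ 0.59272069 -0.02566604  0.08706576]
handle 37 [ 0.58880249 -0.02633173  0.0846954 ]
handle 60 [ 0.59740042 -0.02409652  0.08670064]
handle 37 [ 0.59379063 -0.02487321  0.08429785]
[284. 264.] [[0.475, -0.37, 0.003], [0.538, -0.317, 0.108]]
[265. 209.] [[0.33, -0.26, 0.002], [0.406, -0.193, 0.106]]
[209. 198.] [[0.342, 0.04, 0.014], [0.403, 0.1, 0.106]]
[238. 202.] [[0.316, -0.135, 0.022], [0.389, -0.081, 0.106]]
```

View pics/end.png

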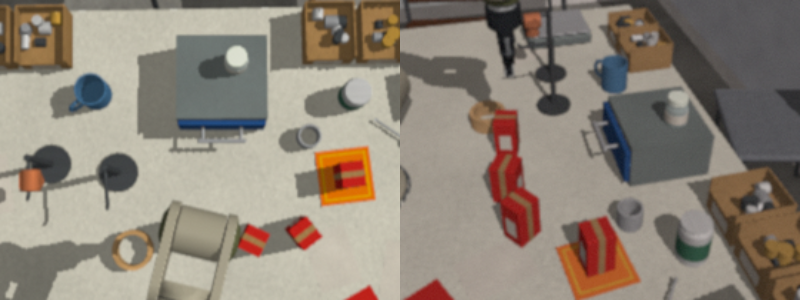

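The final pictures show the drawer shut (handle 5 mm further in than at the start), the carton upright in the middle of the card ((175,348) in the top panel), the silver hook empty and the copper tee still hanging.

```bash
python3 -c "
from rig import env
print(env.close_job())"
```

```text
the job is handed in; nothing more can be done
None
```

The job is done and handed in at about 23 s: the carton stands upright mid-card, the silver tee is in the drawer, the drawer is fully shut, and the copper tee is still on its hook; handing in gave no verdict.

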